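# Set out the check weights beside the balance in order of size

### The arm

A 6-joint arm with a two-finger parallel gripper is mounted at the origin on a cart in front of the work surface, level with it; the furniture and walls round the work are solid. World frame = base frame: x ahead of the robot, y to its left, z up, the work surface at z = 0. Lengths are in m, angles in rad, forces in N, time in s.
With the tool pointing down it reaches from about 0.3 to 0.85 m from the base axis. Payload 5.4 kg.
Tool frame: the origin (TCP) lies midway between the tips of the shut fingers; the grasp point (between the pads) lies behind it (ctrl.pinch_z is the z of the grasp point in the tool frame, in m); z points along the fingers, y is the line along which they close (so a half turn about z gives the same grasp; the last joint's range is limited). The gripper opens to 85 mm and grips with 20 to 120 N. Pads are 22 mm wide; open, the fingers measure 114 mm over their backs; the gripper's body (76 mm by 85 mm) begins 54 mm behind the grasp point. The pads swing forward as they close: fully open they stand 13 mm farther back than shut.
Start: joints at [-1.319, 0.158, 1.597, -0, 1.386, -0.21], TCP at [0.256, -0.515, 0.231] pointing down, gripper open.
Joint ranges: [-2.91, 2.91], [-0.94, 2.29], [0.18, 2.7], [-1.29, 4.43], [0.17, 2.64], [-3, 3]. Speed limits (rad/s): [2.57, 2.57, 3.14, 3.14, 3.14, 3.14].

### API

Orientations are given as [roll, pitch, yaw] about the fixed x, y, z axes, in that order (R = Rz(yaw) Ry(pitch) Rx(roll)).
In Python, from rig import ctrl, command_gripper, kin, imaging, workorder, monitor gives the robot as it stands. Calls block until the motion is done:
- ctrl.move_ptp(position, orientation): joint-space move of the TCP to a pose.
- ctrl.move_linear(position, max_speed=0.15, ori=None): straight line of the TCP; ori=None keeps the orientation; max_speed is the mean speed in m/s.
- ctrl.set_joints(angles): joint-space move.
- command_gripper(opening, squeeze=None): finger opening in m; squeeze is the grip in N (None keeps the last); returns when the fingers have stopped.
- ctrl.sleep(seconds).
- kin.inverse_kinematics(position, orientation): joint angles nearest the present ones, or None.
- imaging.read_camera(name): name is "side" or "top"; returns a dict with "pixels" (400x640x3 uint8, blue, green, red), "fx", "fy", "cx", "cy" (pixels), "dist" ([k1, k2, p1, p2, k3] as OpenCV has them; the pictures are not rectified), "rvec" (rotation vector, rad) and "tvec" (3), from world to camera coordinates, as OpenCV has them. Camera axes: x right, y down, z forward; pixel columns grow to the right and rows downward; lengths in m; the calibration is good to about 2 mm. A picture is of the moment at which its call begins. There is no depth.
A pose or a line that the arm cannot do raises ctrl.MotionError and nothing moves.
- workorder.hand_in(): hands the job in; it is judged then, once.
Readings, each from a call of its own:
- monitor.current_time(): time.
- monitor.current_joints(): joint angles.
- monitor.current_joint_vel(): joint speeds.
- monitor.current_effort(): joint torques, N m.
- monitor.current_eef_pos(): TCP position.
- monitor.current_orientation(): TCP orientation.
- monitor.current_contact_force(): force on the tool from outside, world axes, zero at the start.
- monitor.current_moment(): the same for the moment, N m.
- monitor.current_finger_gap(): finger opening in m.
- monitor.current_grasp_force(): force on a finger pad.
Only numpy, scipy, OpenCV 4.12 (cv2) and the standard library are available. Lean on these libraries where they do the work, as an engineer would, in place of code of your own. Each camera call takes 0.05 s, during which the arm holds its last target. There are 200 camera calls.

### The job

The four steel check weights stand about the bench. Set them out for a linearity check of the balance: one upright in each pocket of the wooden weight rest, in order of size, with the smallest in the pocket nearest the balance and the largest in the pocket farthest from it. Set each one down rather than letting it drop, do not knock any over, and do not touch the balance.

Things in the scene. Friction and masses are not known exactly. Their poses are not given: they have to be found in the camera images.
- weight_s: smallest of the four polished steel knob weights (a cylinder with a narrower neck and a round knob on top, upright): body 20 mm diameter, 36 mm tall in all, knob 14 mm diameter in the top 13 mm, 60 g. Origin: centre of its underside; z up through the knob. All four stand loose on the bench among small clutter up to 35 mm high
- weight_m: second smallest steel knob weight: body 25 mm diameter, 44 mm tall, knob 17.5 mm diameter in the top 13 mm, 110 g. Origin: centre of its underside; z up. Beware when carrying: left of the middle (y above 0) a computer and an air generator about 0.4 m high stand from x = 0.58 m on, with a brown bottle 125 mm high in the gap between them; pass in front of these
- weight_l: second largest steel knob weight: body 31 mm diameter, 54 mm tall, knob 21.5 mm diameter in the top 13 mm, 200 g. Origin: centre of its underside; z up
- weight_xl: largest steel knob weight: body 40 mm diameter, 68 mm tall, knob 27 mm diameter in the top 14 mm, 500 g. Origin: centre of its underside; z up
- pocket_1: an end pocket of the weight rest, a beech bar 288 mm long (its y), 80 mm wide (x) and 14 mm high with aluminium ends, fixed to the bench, with four equal round pockets in a row, 64 mm apart. A pocket is 56 mm in diameter and has a grey felt floor 8 mm above the bench, so its rim stands 6 mm above the felt. Origin: centre of the felt floor; z up, y along the row from pocket_1 towards pocket_4
- pocket_2: the pocket beside pocket_1 in the same bar: same size, origin and axes
- pocket_3: the pocket between pocket_2 and pocket_4 in the same bar: same size, origin and axes
- pocket_4: the pocket at the other end of the bar: same size, origin and axes
- balance: compact white balance with a round steel pan, 130 mm wide (y), 145 mm deep (x), 43 mm high, fixed to the bench beyond one end of the weight rest, now the left end, now the right (a white pack of wipes, 62 x 115 mm and 29 mm high, lies beyond the other end). Its near side is about 80 mm from the centre of the nearest pocket. Origin: centre of its underside
There are look-alikes about, which are no part of the job. What is shaped like the weight_m but blue or orange is not meant.

How it is judged:
By the outcome, as a careful person would: the job done as asked, in the order asked, and still so for the second after the job is handed in, with the robot touching nothing.
It also fails if it takes over 134 s, if anything falls off the work surface, if the arm or the gripper's body presses on something with over 40 N, if the wrist force passes 120 N, or if a joint passes its speed limit or range.

## Working session

There is one attempt and no reset: what is moved stays moved. The work goes in short steps, each a Python script; the robot and the scene stay as the last script left them, time stands still between calls to the robot, and variables do not carry over. Pictures are saved under pics/ and viewed, at most 14 in all, crops included, and the job is handed in when it is done.

```bash
ls; mkdir -p pics; python3 - <<'E'
from rig import ctrl, imaging, monitor
import cv2, numpy as np, pickle
d={}
for n in("side","top"):
    c=imaging.read_camera(n); d[n]=c; cv2.imwrite(f"pics/{n}0.png",c["pixels"])
    R=cv2.Rodrigues(np.array(c["rvec"]))[0]; print(n,-R.T@np.array(c["tvec"]).ravel(),c["fx"],c["dist"])
pickle.dump(d,open("cams.pkl","wb")); print(ctrl.pinch_z,monitor.current_time(),monitor.current_orientation())
E
```

```text
pics
side [ 0.1786038  -0.90327285  0.59654531] 398.32186194817365 [-0.00090275  0.          0.          0.          0.        ]
top [0.29702373 0.0289469  1.1972008 ] 449.15662022148496 [-0.122122  0.        0.        0.        0.      ]
-0.0187 0.1 [-3.13991492e+00 -3.83703809e-04  4.61765248e-01]
```

View pics/top0.png

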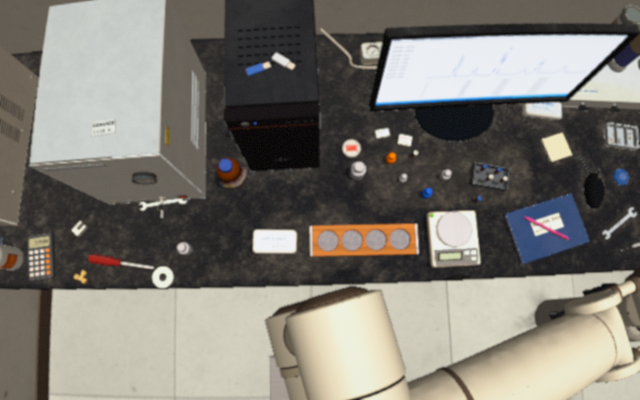

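View pics/side0.png

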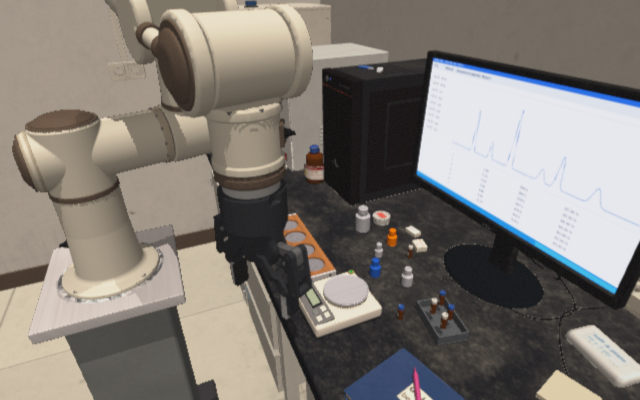

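Top: rest at (363,239), balance to the right at (455,238), so the smallest goes in the right pocket (403,239). Steel candidates are (358,170), (403,178), (447,174), (183,248) and possibly the small thing at (416,153). Look-alikes not wanted are blue (427,193), orange (391,157) and the white tape (163,277). Here are the close crops.

```bash
python3 - <<'E'
import cv2,numpy as np
t=cv2.imread("pics/top0.png");s=cv2.imread("pics/side0.png")
r=lambda i,x,y,w,h,k:cv2.resize(i[y:y+h,x:x+w],None,fx=k,fy=k,interpolation=cv2.INTER_CUBIC)
a=r(t,335,130,133,75,6)[:300,:800] if 0 else r(t,335,125,133,75,6)
b=r(t,155,225,66,50,6);b=cv2.resize(b,(400,150*2))[:150] if 0 else r(t,155,230,66,25,6)
c=r(s,340,195,100,100,4)
cv2.imwrite("pics/crop.png",np.vstack([a[:,:796],np.hstack([b,np.zeros((150,400,3),np.uint8)])]));cv2.imwrite("pics/crop2.png",r(s,340,195,110,100,6)[:600,:])
E
```

```text
(no output)
```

View pics/crop.png

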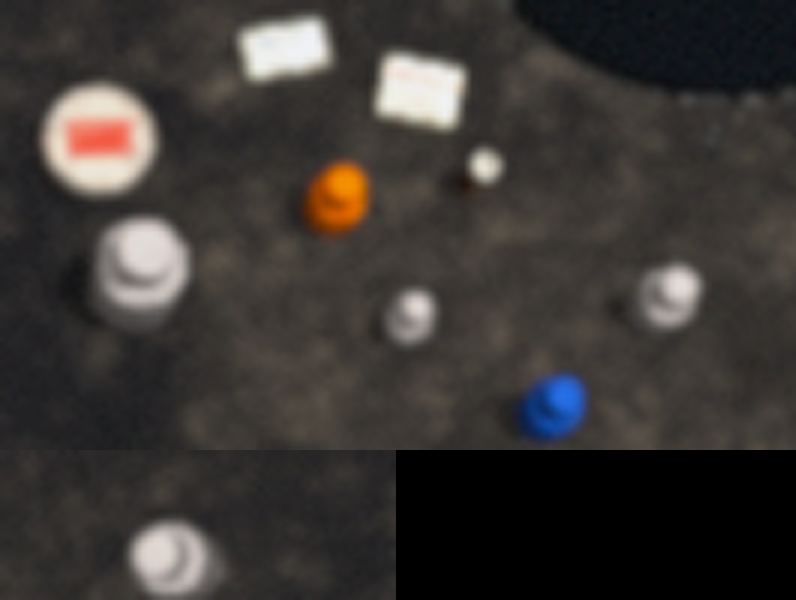

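View pics/crop2.png

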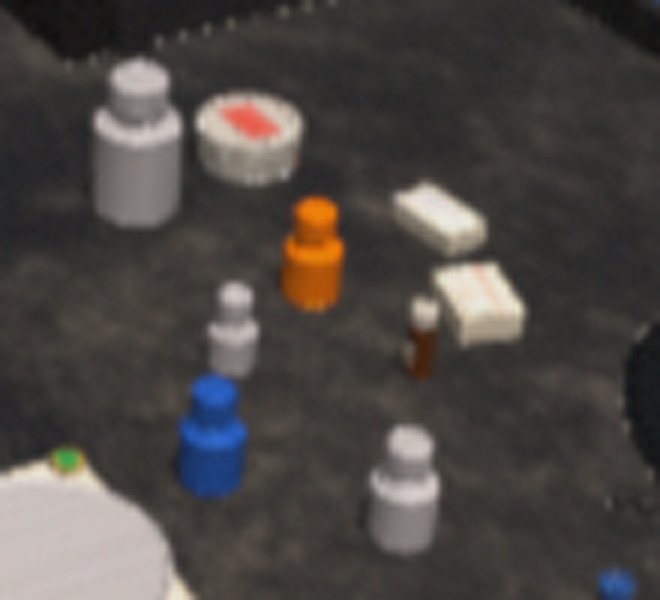

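Four steel weights: XL (358,170), S (403,178), M (447,174), and L alone on the left at (183,248). Their widths in the crop are about 40, 20, 25 and 33 mm. The item at (416,153) is a capped vial, and the blue and orange ones are decoys. Next step is measuring.

```bash
cat > h.py <<'E'
import cv2,numpy as np
def cam(c):
    K=np.array([[c["fx"],0,c["cx"]],[0,c["fy"],c["cy"]],[0,0,1.]]);R=cv2.Rodrigues(np.array(c["rvec"],float))[0]
    return K,np.array(c["dist"],float),R,np.array(c["tvec"],float).ravel()
def ray(c,uv):
    K,D,R,t=cam(c);p=cv2.undistortPoints(np.array([[uv]],float),K,D).ravel()
    return -R.T@t,R.T@np.array([p[0],p[1],1])
def onz(c,uv,z):
    o,d=ray(c,uv);return o+d*(z-o[2])/d[2]
def tri(c1,u1,c2,u2):
    o1,d1=ray(c1,u1);o2,d2=ray(c2,u2);A=np.stack([d1,-d2],1)
    s=np.linalg.lstsq(A,o2-o1,rcond=None)[0];p,q=o1+s[0]*d1,o2+s[1]*d2
    return (p+q)/2,np.linalg.norm(p-q)
def proj(c,P):
    K,D,R,t=cam(c);return cv2.projectPoints(np.array([P],float),np.array(c["rvec"],float),t,K,D)[0].ravel()
E
python3 - <<'E'
import pickle; from h import *
d=pickle.load(open("cams.pkl","rb"));T,S=d["top"],d["side"]
W=dict(xl=((359.2,166.7),(363.3,210),.061),s=((404.7,175.8),(379.3,245),.0295),m=((448.7,172.2),(408.5,269.5),.0375),l=((181.2,247.5),None,.0475))
for n,(a,b,z) in W.items():
    print(n,onz(T,a,z).round(4),*( [tri(T,a,S,b)] if b else []))
im=T["pixels"];h=cv2.cvtColor(im,cv2.COLOR_BGR2HSV)
sub=h[222:258,305:425];wood=((sub[...,1]>110)&(sub[...,2]>60)).astype(np.uint8)*255
c=cv2.findContours(wood,cv2.RETR_CCOMP,cv2.CHAIN_APPROX_NONE)
P=[]
for k,hi in zip(c[0],c[1][0]):
    if cv2.contourArea(k)>150:
        (x,y),r=cv2.minEnclosingCircle(k);e=cv2.fitEllipse(k);p=onz(T,(e[0][0]+305,e[0][1]+222),.011)
        print(hi[3],p.round(4),np.array(e[1]).round(1),(round(e[0][0]+305,1),round(e[0][1]+222,1)))
# silhouettes (top): bodies by brightness
for n,(a,b,z) in W.items():
    x,y=map(int,a);g=im[y-22:y+26,x-22:x+24].max(2); hs=h[y-22:y+26,x-22:x+24,1]
    m=((g>95)&(hs<70)).astype(np.uint8);N,l,st,ce=cv2.connectedComponentsWithStats(m)
    i=max(range(1,N),key=lambda i:st[i,4]-1e3*(l[18:26,18:26]!=i).all());print(n,st[i]+[x-22,y-22,0,0,0],ce[i]+[x-22,y-22])
print(proj(S,[.30,.37,.05]))
E
```

```text
xl [ 0.6325 -0.0894  0.061 ] (array([ 0.63312296, -0.08965202,  0.05983964]), np.float64(0.000537423297020158))
s [ 0.6129 -0.2149  0.0295] (array([ 0.61216866, -0.21438049,  0.03173201]), np.float64(0.000241000803367937))
m [ 0.6177 -0.3345  0.0375] (array([ 0.61635543, -0.33318262,  0.04126519]), np.float64(0.0006026391446044428))
l [0.4332 0.3804 0.0475]
-1 [ 0.4456 -0.0969  0.011 ] [ 35.2 132.6] (363.7, 239.6)
0 [ 0.4447 -0.1284  0.011 ] [21.4 21.6] (375.5, 239.5)
0 [ 0.4456 -0.0647  0.011 ] [21.4 22. ] (351.6, 240.0)
0 [ 0.4462 -0.0007  0.011 ] [21.5 21.7] (327.6, 240.4)
0 [ 0.4442 -0.1924  0.011 ] [21.1 22. ] (399.4, 238.9)
xl [351 161  16  16 206] [358.52427184 168.66019417]
s [400 173   8   9  59] [403.45762712 177.13559322]
m [442 169  10  11  90] [446.31111111 173.88888889]
l [176 242  16  13 148] [183.23648649 247.91891892]
[210.34856202 170.80744132]
```

All checks agree: pockets 64 mm apart at x≈0.445, triangulation residuals under 1 mm, knob heights as expected. I'll start with S.

```bash
cat > pp.py <<'E'
from rig import ctrl, command_gripper, imaging, monitor
import cv2, numpy as np
H=.20
def pick(xy,dia,tip,yaw,F):
    o=[np.pi,0,yaw]
    command_gripper(dia+.026)
    p=monitor.current_eef_pos()
    if p[2]<H-.01: ctrl.move_linear([p[0],p[1],H])
    ctrl.move_ptp([*xy,H],o)
    ctrl.move_linear([*xy,tip+.05],.2); ctrl.move_linear([*xy,tip],.06)
    f0=np.array(monitor.current_contact_force())
    command_gripper(0,F); print("gap",monitor.current_finger_gap(),"F",monitor.current_grasp_force(),"df",np.array(monitor.current_contact_force())-f0)
    ctrl.move_linear([*xy,tip+.03],.06); ctrl.move_linear([*xy,H],.2)
    print("gap",monitor.current_finger_gap(),"t",monitor.current_time())
def place(xy,tip,dia,yaw=np.pi/2):
    z=tip+.008
    ctrl.move_linear([*xy,H],.25,ori=[np.pi,0,yaw])
    ctrl.move_linear([*xy,z+.03],.2); ctrl.move_linear([*xy,z+.003],.05); ctrl.sleep(.2)
    f0=np.array(monitor.current_contact_force())[2]
    for k in range(1,7):
        ctrl.move_linear([*xy,z+.003-.001*k],.02); ctrl.sleep(.1); df=np.array(monitor.current_contact_force())[2]-f0
        if df>1.5: break
    print("touch at",.003-.001*k,df,"gap",monitor.current_finger_gap())
    command_gripper(dia+.02); ctrl.sleep(.2)
    ctrl.move_linear([*xy,z+.06],.1); ctrl.move_linear([*xy,H],.25); print("t",monitor.current_time())
def snap(n):
    for c in("side","top"): cv2.imwrite(f"pics/{c}{n}.png",imaging.read_camera(c)["pixels"])
E
python3 - <<'E'
from pp import *
pick((.6125,-.2147),.020,.010,np.pi/2,40); snap(1)
E
python3 -c "
import cv2;cv2.imwrite('pics/v1.png',cv2.resize(cv2.imread('pics/side1.png')[120:330,280:530],None,fx=2.8,fy=2.8))"
```

```text
gap 0.017336445600796373 F 39.045587015280034 df [-1.63585511 -0.87571967  2.20030814]
gap 0.01706388879180366 t 6.0833
```

View pics/v1.png

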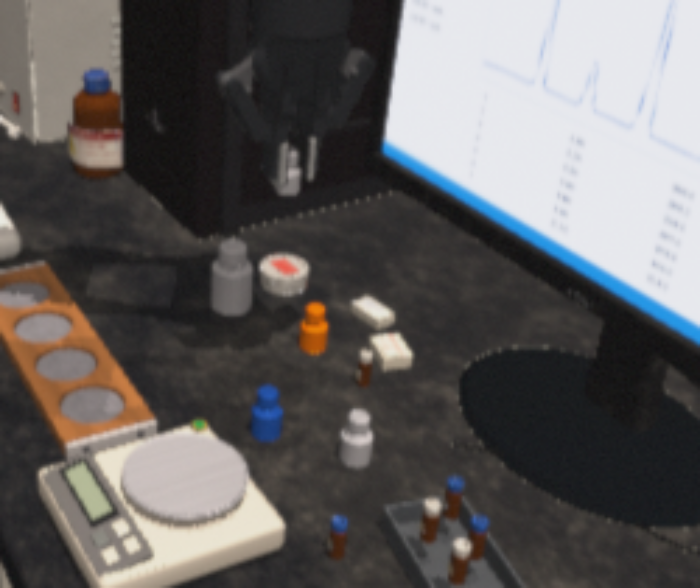

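The weight is lifted at crop (288,178), but it looks off-centre and perhaps tilted (gap 17 mm, not 20). I'll look closer.

```bash
python3 -c "
import cv2,numpy as np
a=cv2.resize(cv2.imread('pics/side1.png')[145:205,350:410],(580,580),interpolation=cv2.INTER_CUBIC)
cv2.imwrite('pics/v2.png',np.clip(a*1.6,0,255))"
```

```text
[ WARN:0@0.027] global loadsave.cpp:1063 imwrite_ Unsupported depth image for selected encoder is fallbacked to CV_8U.
```

View pics/v2.png

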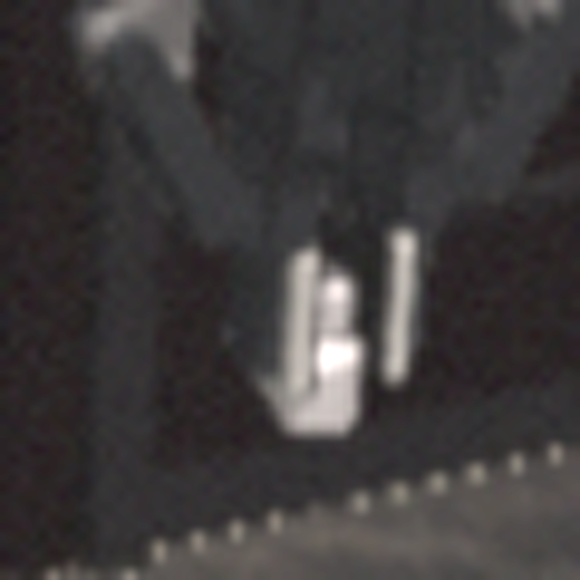

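Accounting for the oblique view, the weight sits upright and centred between the pads, with a firm 39 N grip. I'll place it and check.

```bash
python3 - <<'E'
from pp import *
place((.445,-.1924),.010,.020)
pick((.617,-.3338),.025,.010,np.pi/2,40); snap(2)
E
python3 -c "
import cv2,numpy as np
a=cv2.imread('pics/side2.png')
b=cv2.imread('pics/top2.png')
cv2.imwrite('pics/v3.png',np.hstack([cv2.resize(a[100:310,260:450],(400,442)),cv2.resize(b[150:260,300:400+0],(400,442))]))"
```

```text
touch at 0.0 7.723920348138039 gap 0.017401814861707422
t 11.8
gap 0.022828013584415434 F 39.5689507882588 df [-0.64262391  0.25479994  3.64046339]
gap 0.022991865234872323 t 16.75
```

View pics/v3.png

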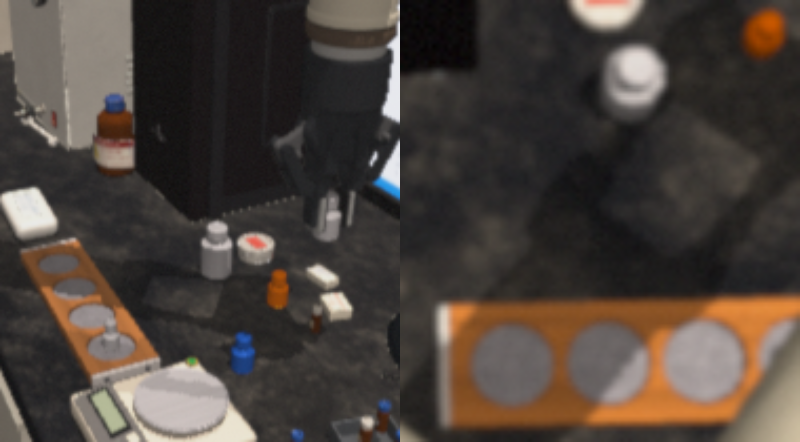

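S stands upright in the balance-side pocket (left panel, (112,340)), and M is held. Continuing with M, then L.

```bash
python3 - <<'E'
from pp import *
place((.445,-.1284),.010,.025)
pick((.433,.3802),.031,.012,np.pi/2,50)
place((.445,-.0647),.012,.031)
pick((.6328,-.0895),.040,.016,0,80); snap(3)
E
python3 -c "
import cv2,numpy as np
a=cv2.imread('pics/side3.png')
b=cv2.imread('pics/top3.png')
cv2.imwrite('pics/v4.png',np.hstack([cv2.resize(a[80:310,240:430],(400,484)),cv2.resize(b[130:260,300:410],(400,484))]))"
```

```text
touch at 0.001 1.6703170143563901 gap 0.02259597432297314
t 22.5
gap 0.028971077529309986 F 49.85800467431545 df [-0.13224648 -0.13148333  4.02872558]
gap 0.02910140641717771 t 28.4
touch at 0.0 8.743758658716 gap 0.029083120001985818
t 35.1
gap 0.0379129174737503 F 81.44859169380652 df [-1.67419579  1.08142133  4.36503643]
gap 0.03794418039871896 t 40.5917
```

View pics/v4.png

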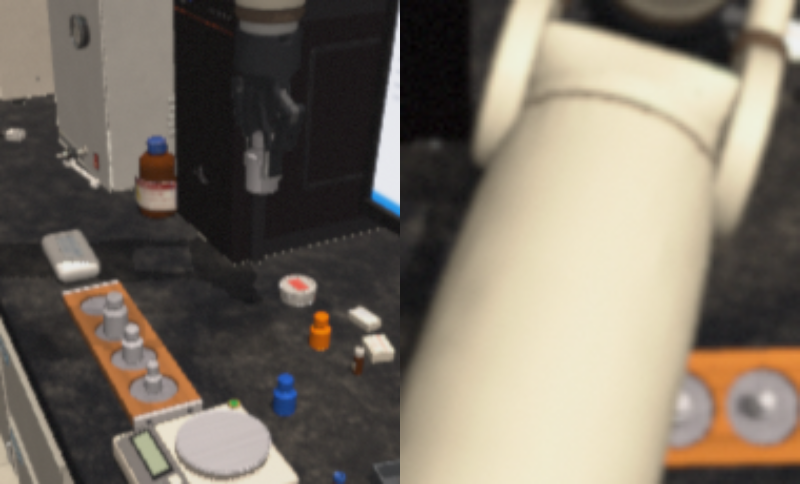

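S, M and L stand upright in order, and XL is held upright. Placing XL, then backing away for a final check.

```bash
python3 - <<'E'
from pp import *
place((.445,-.0007),.016,.040)
ctrl.move_linear([.445,-.0007,.27],.2); ctrl.set_joints([-1.319,.158,1.597,0,1.386,-.21]); snap(4); print(monitor.current_time())
E
python3 -c "
import cv2,numpy as np
a=cv2.imread('pics/side4.png')
b=cv2.imread('pics/top4.png')
cv2.imwrite('pics/v5.png',np.hstack([cv2.resize(a[180:340,240:400],(400,400)),cv2.resize(b[170:280,300:410+0],(400,400))]))"
```

```text
touch at 0.0 10.635167864635882 gap 0.037726773983148186
t 47.1417
49.725
```

View pics/v5.png

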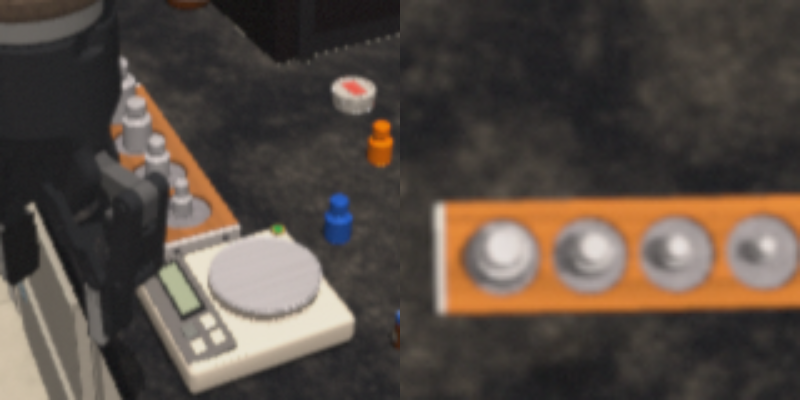

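All four stand upright and centred in their pockets: XL, L, M, S from left to right, with S beside the balance. The arm is clear.

```bash
python3 -c "
from rig import workorder;print(workorder.hand_in())"
```

```text
the job is handed in; nothing more can be done
None
```

The four weights stand upright in the rest, smallest beside the balance and largest at the far end, and the job was handed in after about 50 s of robot time with no verdict returned.

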